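# Put the lamp on with the amber key of the switch in the lazy susan

## Robot

A 7-joint arm with a two-finger parallel gripper is mounted at the origin on the work surface. World frame = base frame: x ahead of the robot, y to its left, z up, the work surface at z = 0. Lengths are in m, angles in rad, forces in N, time in s.
With the tool pointing down it reaches from about 0.35 to 0.9 m from the base axis. Payload 8.1 kg.
Tool frame: the origin (TCP) lies midway between the tips of the shut fingers; the grasp point (between the pads) lies 19 mm behind it; z points along the fingers, y is the line along which they close (so a half turn about z gives the same grasp; the last joint's range is limited). The gripper opens to 92 mm and grips with 3 to 60 N. Pads are 19 mm wide; open, the fingers measure 130 mm over their backs; the gripper's body (75 mm by 190 mm) begins 47 mm behind the grasp point.
Start: joints at [-1.414, 0.434, 0.025, 1.573, -0.012, 1.134, -0.075], TCP at [0.161, 0.604, 0.227] pointing down, gripper open.
Joint ranges: [-2.62, 2.62], [-0.44, 2.09], [-1.27, 1.32], [0.08, 2.57], [-1.32, 4.46], [0.12, 2], [-2.74, 2.74]. Speed limits (rad/s): [2.22, 2.22, 3.01, 3.01, 3.14, 3.14, 3.14].

## Interface

Orientations are given as a rotation vector (axis times angle).
In Python, from cell import arm gives the robot as it stands.
- The arm moves only by the tool send_rows, never from a script. Its argument "increments" is a list of rows, each a list of 3 entries, a list of its own where there are three numbers: the finger opening in cm, from 0 to 9.18, then the shift along the tool's x, y, z in cm, then the turn, a rotation vector about the tool's x, y, z in rad. A call has 1 to 5 rows; each row shifts and turns the commanded pose from where the row before left it, along the tool's axes as they then stand; what a row does not reach is not made up. A row lasts 1/10 s, in which the tool goes at most 50 mm and 8.59 degrees, less where a joint would pass 70% of its speed; a pose out of reach is approached as far as the arm can. A call is refused whole if a number of a shift passes 5 or a number of a turn 0.15, either way. A call with a gripper value outside its range is refused whole. The fingers move at their own pace and stop on an object; "force" is the grip in N (left out, the last holds). Time passes only in rows, so rows that do not move let the fingers close. It gives the time, the measured TCP pose, the force, the opening and the grip force at its end, in the units of the state.
- arm.observe(): the state, without advancing time (a new reading comes with each control period).
- arm.get_image(name): name is "scene" or "top" or "wrist"; returns the picture (384x512x3 uint8, red, green, blue); there is no depth.
- arm.camera_params(name): a dict with "camera_matrix" (3x3 intrinsics, pixels), "k1" (the pictures are not rectified: a ray, as slopes to the right and down, at radius r is drawn at 1 + k1 r^2 times it, then the intrinsics apply), "R" (3x3) and "t" (3): a world point X has camera coordinates R X + t. Camera axes: x right, y down, z forward; pixel columns grow to the right and rows downward; lengths in m; the calibration is good to about 2 mm. A picture is of the moment at which its call begins: read the wrist's pose just before it. camera_params takes no time and is no camera call; for the wrist camera it gives the pose at the moment of the call.
- arm.sign_off(): hands the job in; it is judged then, once.
The state is a dict: "clock": time; "joints": joint angles; "dq": joint speeds; "joint_efforts": joint torques, N m; "position": TCP position; "ee_rot": TCP orientation; "force": force on the tool from outside, world axes, zero at the start; "ft_torque": the same for the moment, N m; "width": opening from 0.0 (shut) to 1.0 (fully open); "gripper_force": force on a finger pad.
Only numpy, scipy, OpenCV 4.12 (cv2) and the standard library are available. Lean on these libraries where they do the work, as an engineer would, in place of code of your own. Each camera call takes 0.05 s, during which the arm holds its last target. There are 200 camera calls.

## Task

Put the reading lamp on: with the fingertips, gently press the key with the amber disc on the four-key lamp switch lying in the teal lazy susan caddy, right down, then let it spring back and draw the hand clear. Do not press the other three keys, pick up or shift the switch, turn the caddy, or disturb anything else in it or on the table.

Things in the scene. Friction and masses are not known exactly. Their poses are not given: they have to be found in the camera images.
- key_amber (a joint): the key to press: spring key with a 26 mm amber disc on its light grey 36 mm square cap. Value in m: 0 = up, 0.004 = fully down (stop). About 1 N starts it moving and 5 N brings it fully down; it springs back when let go
- key_amber_top (a point): centre of the top face of the amber key, 21 mm along +x and 21 mm along +y of the switch's own centre; z axis up, x and y axes along the switch's edges; moves down with the key
- key_blue (a joint): not to be pressed: spring key with a 26 mm blue disc on its light grey 36 mm square cap. Value in m: 0 = up, 0.004 = fully down (stop). About 1 N starts it moving and 5 N brings it fully down; it springs back when let go
- key_blue_top (a point): centre of the top face of the blue key, 21 mm along +x and 21 mm along -y of the switch's own centre; z axis up, x and y axes along the switch's edges; moves down with the key
- key_green (a joint): not to be pressed: spring key with a 26 mm green disc on its light grey 36 mm square cap. Value in m: 0 = up, 0.004 = fully down (stop). About 1 N starts it moving and 5 N brings it fully down; it springs back when let go
- key_green_top (a point): centre of the top face of the green key, 21 mm along -x and 21 mm along -y of the switch's own centre; z axis up, x and y axes along the switch's edges; moves down with the key
- key_red (a joint): not to be pressed: spring key with a 26 mm red disc on its light grey 36 mm square cap. Value in m: 0 = up, 0.004 = fully down (stop). About 1 N starts it moving and 5 N brings it fully down; it springs back when let go
- key_red_top (a point): centre of the top face of the red key, 21 mm along -x and 21 mm along +y of the switch's own centre; z axis up, x and y axes along the switch's edges; moves down with the key
- switch: wireless lamp switch, loose, 220 g, lying face up in one of the caddy's four compartments: white square housing 90 x 90 x 18 mm, four keys in a 2 x 2 pattern, 42 mm between centres, 6 mm between caps, cap tops 26 mm above its underside, 46 mm above the table. Origin: centre of the underside; z up, x and y along its edges
- caddy_foot: fixed foot of the teal plastic lazy susan caddy, 170 mm across. Origin: on the turning axis at table height
- caddy_hub (a point): top of the 28 mm round button at the centre of the caddy's tray, 57 mm above the table. Tray: round, 324 mm across, floor 20 mm and rim 50 mm above the table; two crossing divider walls, 4 mm thick, tops 46 mm above the table, lie along this point's x and y axes and make four quarter compartments
- caddy (a joint): turn of the tray on its foot, rad, 0 at the start, positive anticlockwise from above; turns very easily (0.02 N m), so a sideways push swings it round
- coasters: stack of round cork coasters, 90 mm across, 25 mm high, in a compartment of the caddy. Origin: centre of the underside
- sweet_jar: small closed amber glass jar, 66 mm across, 68 mm high, in a compartment of the caddy. Origin: centre of the underside
- card_box: blue box of playing cards, 62 x 90 x 20 mm, lying flat in a compartment of the caddy. Origin: centre of the underside
- mug: white ceramic mug on the table, 82 mm across, 95 mm high, handle at its +y. Origin: centre of the underside
- spinning_top: wooden spinning top on the table, 60 mm across, 67 mm high, stood upside down on its flat stem end. Origin: centre of the underside
- pencil_cup: steel pencil cup on the table, 76 mm across, 100 mm high, its pencils reach to 175 mm. Origin: centre of the underside
- magenta_box: closed magenta plastic box on the table, 94 x 124 mm, 66 mm high. Origin: centre of the underside
There are look-alikes about, which are no part of the job. What is shaped like the switch but pink or purple is not meant.

How it is judged:
By the outcome, as a careful person would: the job done as asked, in the order asked, and still so for the second after the job is handed in, with the robot touching nothing.
It also fails if it takes over 32 s, if anything falls off the work surface, if the arm or the gripper's body presses on something with over 40 N, if the wrist force passes 120 N, or if a joint passes its speed limit or range.

## Working session

There is one attempt and no reset: what is moved stays moved. The work goes in short steps, Python scripts to look and compute and a tool call to move; the robot and the scene stay as the last step left them, time stands still between calls to the robot, and variables do not carry over. Pictures are saved under pics/ and viewed, at most 10 in all, crops included, and the job is handed in when it is done.

Besides the shell and the picture viewer there is one more tool, called after ">>>" by a JSON object that holds its "name" and its "arguments". send_rows: Moves the arm, as the interface text tells. Its arguments: {"type":"object","properties":{"increments":{"type":"array"},"force":{"type":"number"}},"required":["increments"]}

```bash
mkdir -p pics; cat > h.py <<'E'
import numpy as np, cv2
from cell import arm
from scipy.spatial.transform import Rotation as Ro
def grab(n,f):
    p=arm.camera_params(n); im=arm.get_image(n); cv2.imwrite(f,im[:,:,::-1]); return p,im
def ray2z(p,u,v,z):
    K=np.array(p["camera_matrix"]);k=p["k1"]
    d=np.array([(u-K[0,2])/K[0,0],(v-K[1,2])/K[1,1]]);s=d.copy()
    for _ in range(30): s=d/(1+k*(s@s))
    R=np.array(p["R"]);t=np.array(p["t"]);c=-R.T@t;w=R.T@np.r_[s,1]
    return c+w*(z-c[2])/w[2]
def proj(p,X):
    c=np.array(p["R"])@X+np.array(p["t"]);s=c[:2]/c[2];s=s*(1+p["k1"]*(s@s));K=np.array(p["camera_matrix"])
    return K[:2,:2]@s+K[:2,2]
E
python3 - <<'E'
from h import *
p,a=grab("top","pics/top.png");p,b=grab("scene","pics/scene.png")
s=arm.observe();print(s)
E
```

```text
{'clock': 0.1, 'joints': array([-1.41355517,  0.43517334,  0.02497301,  1.57400509, -0.01155162,
        1.13399288, -0.07513835]), 'dq': array([-0.00090415, -0.00301535, -0.00052848, -0.00171572, -0.00095711,
        0.00145845, -0.00238352]), 'joint_efforts': array([ 3.79429024e-03, -6.69128036e+01,  9.88271087e-01, -3.15144145e+01,
       -6.05973601e-02,  3.74936115e-02,  6.79178083e-05]), 'position': array([0.16052863, 0.60356001, 0.2260114 ]), 'ee_rot': array([-4.07143722e-01, -3.11508584e+00,  2.25407664e-03]), 'force': array([-0.01398688,  0.36019389,  1.05006818]), 'ft_torque': array([ 0.02444689,  0.00718668, -0.06014798]), 'gripper_force': 0.0, 'width': 1.0007356667667346}
```

View pics/top.png

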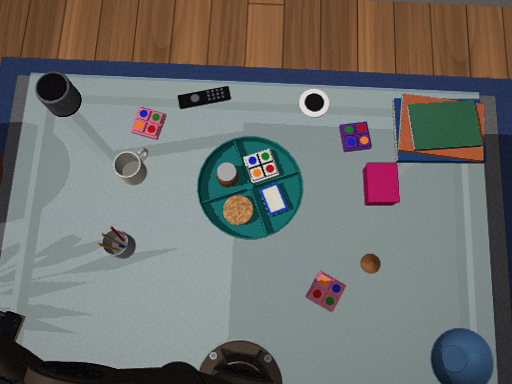

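View pics/scene.png

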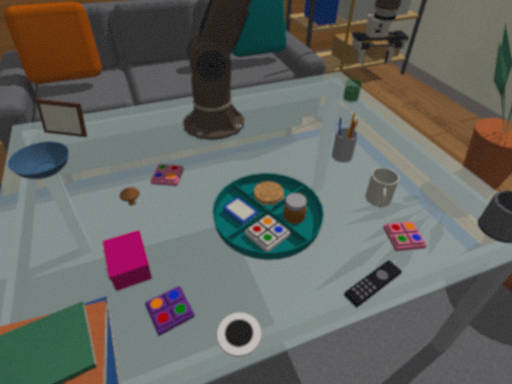

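Top view: the white switch is in the caddy around (262,165), with blue (252,160), green (266,156), amber (257,173) and red (270,169). The pink and purple switches are decoys. Next I'll measure the discs from both fixed cameras.

```bash
cat > m.py <<'E'
from h import *
def discs(n,f,box,z=0.046):
    p,a=grab(n,f);x0,x1,y0,y1=box
    hsv=cv2.cvtColor(a,cv2.COLOR_RGB2HSV).astype(int);H,S,V=hsv[...,0],hsv[...,1],hsv[...,2]
    out={}
    for c,(lo,hi) in dict(red=(172,184),amber=(9,22),green=(50,70),blue=(105,122)).items():
        m=(((H>=lo)&(H<=hi))|((c=="red")&(H<5)))&(S>110)&(V>70)
        k=np.zeros_like(m);k[y0:y1,x0:x1]=1;m&=k
        nn,L,st,ce=cv2.connectedComponentsWithStats(m.astype(np.uint8))
        if nn<2: print(c,"none");continue
        i=1+np.argmax(st[1:,4]);X=ray2z(p,*ce[i],z);out[c]=X
        print(n,c,st[i,4],ce[i].round(1),X.round(4))
    return p,out
E
python3 - <<'E'
from m import *
_,a=discs("top","pics/t2.png",(244,280,148,182)); _,b=discs("scene","pics/s2.png",(244,292,212,252))
for o in (a,b):
    if len(o)==4:
        c=sum(o.values())/4; print("c",c.round(4),[round(np.linalg.norm(o[i]-o[j]),4) for i,j in (("amber","blue"),("blue","green"),("green","red"),("red","amber"))])
# hub
p=arm.camera_params("top");print("hub",ray2z(p,249.5,187.5,0.057))
I=cv2.imread("pics/t2.png")[120:250,185:315];cv2.imwrite("pics/t2c.png",cv2.resize(I,None,fx=4.5,fy=4.5,interpolation=cv2.INTER_CUBIC))
E
```

```text
top red 49 [269.4 168.3] [ 0.6373 -0.0619  0.046 ]
top amber 52 [256.5 172.5] [ 0.6221 -0.0228  0.046 ]
top green 41 [265.  155.8] [ 0.6771 -0.0467  0.046 ]
top blue 45 [252. 160.] [ 0.6615 -0.0072  0.046 ]
scene red 38 [256.5 228.4] [ 0.636  -0.0604  0.046 ]
scene amber 44 [267.2 220.6] [ 0.6197 -0.0215  0.046 ]
scene green 31 [267. 237.] [ 0.6747 -0.0451  0.046 ]
scene blue 48 [250.7 216.8] [ 0.5891 -0.0598  0.046 ]
c [ 0.6495 -0.0347  0.046 ] [np.float64(0.0423), np.float64(0.0425), np.float64(0.0426), np.float64(0.042)]
c [ 0.6299 -0.0467  0.046 ] [np.float64(0.049), np.float64(0.0868), np.float64(0.0416), np.float64(0.0422)]
hub [ 0.5709794  -0.00368743  0.057     ]
```

View pics/t2c.png

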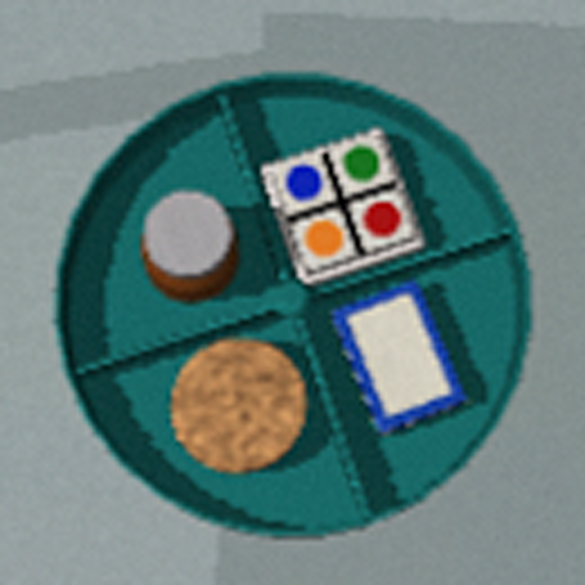

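Amber is at about (0.621, -0.022, 0.046). The spacings of 42–43 mm match the given 42 mm, and the two cameras agree to 2.5 mm. Now I'll plan the hover.

```bash
cat > g.py <<'E'
from h import *
import sys
def go(x,y,z,yaw):
    s=arm.observe();R=Ro.from_rotvec(s["ee_rot"]);P=s["position"]
    # yaw = world direction of tool y, tool z down
    ty=np.array([np.cos(yaw),np.sin(yaw),0]);tz=np.array([0,0,-1.]);tx=np.cross(ty,tz)
    G=Ro.from_matrix(np.c_[tx,ty,tz])
    print("t",s["clock"],"pos",P.round(4),"F",s["force"].round(2),"w",round(s["width"],3))
    print("tool shift cm",(100*R.inv().apply(np.array([x,y,z])-P)).round(2),"turn",(R.inv()*G).as_rotvec().round(4),"shift in goal frame",(100*G.inv().apply(np.array([x,y,z])-P)).round(2))
    return R
E
python3 - <<'E'
from g import *
R=go(.621,-.022,.2,0);print(R.as_matrix().round(3))
y=R.as_matrix()[:,1];print("tool y deg",np.degrees(np.arctan2(y[1],y[0])))
for d in (21.2,111.2,-68.8,-158.8): print(d);go(.621,-.022,.2,np.radians(d))
p=arm.camera_params("top");print(ray2z(p,117,245,.05),ray2z(p,228,172,.068))
E
```

```text
t 0.2 pos [0.1605 0.6037 0.2262] F [-0.85 -0.36 -0.21] w 1.001
tool shift cm [-60.58 -48.63   2.68] turn [-8.0000e-04  8.0000e-04  1.3109e+00] shift in goal frame [-62.57  46.05   2.62]
[[-0.966  0.257 -0.   ]
 [ 0.257  0.966 -0.001]
 [-0.    -0.001 -1.   ]]
tool y deg 75.11038566532577
21.2
t 0.2 pos [0.1605 0.6037 0.2262] F [-0.85 -0.36 -0.21] w 1.001
tool shift cm [-60.58 -48.63   2.68] turn [-9.000e-04  6.000e-04  9.409e-01] shift in goal frame [-74.99  20.31   2.62]
111.2
t 0.2 pos [0.1605 0.6037 0.2262] F [-0.85 -0.36 -0.21] w 1.001
tool shift cm [-60.58 -48.63   2.68] turn [-1.000e-03 -2.000e-04 -6.299e-01] shift in goal frame [-20.31 -74.99   2.62]
-68.8
t 0.2 pos [0.1605 0.6037 0.2262] F [-0.85 -0.36 -0.21] w 1.001
tool shift cm [-60.58 -48.63   2.68] turn [-3.0000e-04  1.4000e-03  2.5117e+00] shift in goal frame [20.31 74.99  2.62]
-158.8
t 0.2 pos [0.1605 0.6037 0.2262] F [-0.85 -0.36 -0.21] w 1.001
tool shift cm [-60.58 -48.63   2.68] turn [-7.0000e-04 -1.1000e-03 -2.2007e+00] shift in goal frame [ 74.99 -20.31   2.62]
[0.37911326 0.37921823 0.05      ] [0.61329336 0.06331177 0.068     ]
```

>>> {"name": "send_rows", "arguments": {"increments": [[0,[-1.5,-1.2,0],[0,0,0]],[0,[-3,-2.4,0],[0,0,0]],[0,[-3.5,-2.8,0],[0,0,0]],[0,[-3.5,-2.8,0],[0,0,0]],[0,[-3.5,-2.8,0],[0,0,0]]], "force": 10}}

```text
clock: 0.7
position: [0.2755, 0.4479, 0.2266]
ee_rot: [0.407, 3.115, -0.0]
force: [0.6, 0.4, 0.6]
width: 0.618
gripper_force: 0.0
```

>>> {"name": "send_rows", "arguments": {"increments": [[0,[-3.5,-2.8,0],[0,0,0]],[0,[-3.5,-2.8,0],[0,0,0]],[0,[-3.5,-2.8,0],[0,0,0]],[0,[-3.5,-2.8,0],[0,0,0]],[0,[-3.5,-2.8,0],[0,0,0]]]}}

```text
clock: 1.2
position: [0.4086, 0.2676, 0.2268]
ee_rot: [0.407, 3.115, 0.0]
force: [0.9, 0.0, 0.1]
width: 0.179
gripper_force: 0.0
```

>>> {"name": "send_rows", "arguments": {"increments": [[0,[-3.5,-2.8,0],[0,0,0]],[0,[-3.5,-2.8,0],[0,0,0]],[0,[-3.5,-2.8,0],[0,0,0]],[0,[-3,-2.4,0],[0,0,0]],[0,[0,0,0],[0,0,-0.12]]]}}

```text
clock: 1.7
position: [0.5134, 0.1244, 0.2268]
ee_rot: [0.231, 3.131, -0.004]
force: [-0.9, 0.5, -0.5]
width: 0.009
gripper_force: 0.0
```

>>> {"name": "send_rows", "arguments": {"increments": [[0,[0,0,0],[0,0,-0.13]],[0,[0,0,0],[0,0,-0.13]],[0,[0,0,0],[0,0,-0.13]],[0,[0,0,0],[0,0,-0.12]],[0,[0,0,0],[0,0,0]]]}}

```text
clock: 2.2
position: [0.5105, 0.1301, 0.2266]
ee_rot: [0.581, -3.087, -0.0]
force: [-0.2, -0.4, -0.3]
width: 0.006
gripper_force: 0.0
```

```bash
python3 - <<'E'
from g import *
go(.621,-.022,.2,np.radians(111.2))
grab("wrist","pics/w1.png")
E
```

```text
t 2.2 pos [0.5105 0.1301 0.2266] F [-0.23 -0.43 -0.29] w 0.006
tool shift cm [ -4.77 -18.18   2.66] turn [ 0.0001 -0.0002  0.0019] shift in goal frame [ -4.81 -18.17   2.66]
```

View pics/w1.png

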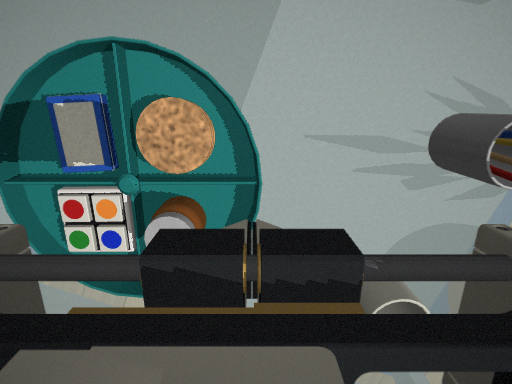

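Wrist view: the switch is at lower left, with red (73,209), amber (106,209), green (79,240) and blue (111,240). The fingers are shut. I'll measure from here.

```bash
python3 - <<'E'
from m import *
p,o=discs("wrist","pics/w2.png",(55,128,190,252))
c=sum(o.values())/4;print(c.round(4)); e=o["amber"]+o["blue"]-o["red"]-o["green"];print(np.degrees(np.arctan2(e[1],e[0])))
R=np.array(p["R"]);print("cam",-R.T@p["t"]);print("tcp px",proj(p,arm.observe()["position"]))
E
```

```text
wrist red 315 [ 73.2 209.8] [ 0.6357 -0.0619  0.046 ]
wrist amber 323 [106.3 209.2] [ 0.6199 -0.0231  0.046 ]
wrist green 271 [ 79.2 240. ] [ 0.6744 -0.0462  0.046 ]
wrist blue 279 [111.3 239.6] [ 0.6587 -0.0074  0.046 ]
[ 0.6472 -0.0347  0.046 ]
112.0358985658508
cam [0.43939184 0.1031221  0.38495404]
tcp px [250.48853828 238.18752824]
```

>>> {"name": "send_rows", "arguments": {"increments": [[0,[-1.2,-4.5,0],[0,0,0]],[0,[-1.2,-4.5,0.6],[0,0,0]],[0,[-1.2,-4.5,1],[0,0,0]],[0,[-1.2,-4.5,1],[0,0,0]],[0,[0,0,0],[0,0,0]]]}}

```text
clock: 2.8
position: [0.622, -0.028, 0.1991]
ee_rot: [0.56, -3.09, 0.007]
force: [-0.3, -0.5, 0.3]
width: 0.004
gripper_force: 0.0
```

```bash
python3 - <<'E'
from g import *
go(.6202,-.0228,.07,np.radians(111.5))
E
```

```text
t 2.8 pos [ 0.622  -0.028   0.1991] F [-0.29 -0.49  0.34] w 0.004
tool shift cm [-0.04  0.6  12.91] turn [-0.0041 -0.0023 -0.0166] shift in goal frame [-0.02  0.55 12.91]
```

>>> {"name": "send_rows", "arguments": {"increments": [[0,[0,0,2],[0,0,0]],[0,[0,0,3],[0,0,0]],[0,[0,0,3],[0,0,0]],[0,[0,0,2],[0,0,0]],[0,[0,0,0],[0,0,0]]]}}

```text
clock: 3.3
position: [0.6182, -0.0198, 0.0979]
ee_rot: [0.574, -3.083, -0.001]
force: [-0.5, 0.5, 0.8]
width: 0.007
gripper_force: 0.0
```

```bash
python3 - <<'E'
from g import *
go(.6202,-.0228,.07,np.radians(111.5))
p,_=grab("wrist","pics/w3.png");print(proj(p,arm.observe()["position"]))
go(.6202,-.0228,.07,np.radians(111.5))
E
```

```text
t 3.3 pos [ 0.6182 -0.0198  0.0979] F [-0.47  0.49  0.82] w 0.007
tool shift cm [-0.09 -0.36  2.79] turn [ 0.0017 -0.0051 -0.0072] shift in goal frame [-0.07 -0.35  2.79]
[249.45939969 241.2777418 ]
t 3.35 pos [ 0.6195 -0.0199  0.0998] F [0.43 0.56 0.78] w 0.003
tool shift cm [ 0.03 -0.29  2.98] turn [ 0.0008 -0.0026 -0.0068] shift in goal frame [ 0.04 -0.29  2.98]
```

View pics/w3.png

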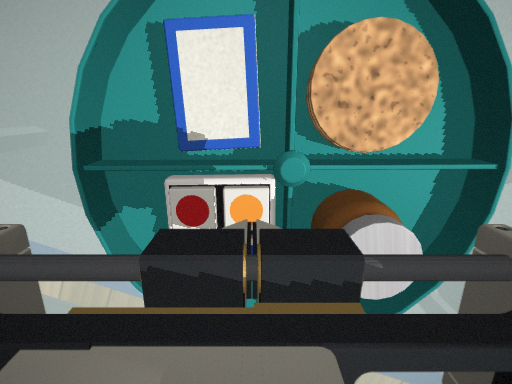

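Wrist view: the amber disc at (247,209) is nearly under the tips, which project to (249,241). The jar at right is clear. I'll correct by -3 mm along y and descend.

>>> {"name": "send_rows", "arguments": {"increments": [[0,[0,-0.3,0.5],[0,0,-0.006]],[0,[0,0,1],[0,0,0]],[0,[0,0,1],[0,0,0]],[0,[0,0,0],[0,0,0]],[0,[0,0,0],[0,0,0]]]}}

```text
clock: 3.85
position: [0.6213, -0.023, 0.0755]
ee_rot: [0.587, -3.086, -0.0]
force: [0.1, 0.1, -0.2]
width: 0.004
gripper_force: 0.0
```

```bash
python3 - <<'E'
from m import *
from g import go
p,_=discs("wrist","pics/w4.png",(120,280,170,228))
q=arm.observe();go(.6202,-.0228,.046,np.radians(111.5))
for _ in range(3): arm.get_image("wrist");go(.6202,-.0228,.046,np.radians(111.5))
E
```

```text
wrist red 812 [191.3 215.7] [ 0.6337 -0.0629  0.046 ]
wrist amber 631 [251.1 212.7] [ 0.6162 -0.0246  0.046 ]
green none
blue none
t 3.9 pos [ 0.6216 -0.023   0.0758] F [-0.32 -0.52  0.34] w 0.011
tool shift cm [0.12 0.07 2.98] turn [0.     0.0001 0.0008] shift in goal frame [0.12 0.07 2.98]
t 3.95 pos [ 0.6217 -0.023   0.076 ] F [-0.32 -0.65  0.21] w 0.006
tool shift cm [0.14 0.08 3.  ] turn [-0.0001  0.0004  0.0008] shift in goal frame [0.13 0.08 3.  ]
t 4.0 pos [ 0.6218 -0.0231  0.0761] F [-0.26 -0.56 -0.38] w 0.001
tool shift cm [0.14 0.08 3.01] turn [-0.0002  0.0006  0.0008] shift in goal frame [0.14 0.08 3.01]
t 4.05 pos [ 0.6218 -0.0231  0.0761] F [ 0.01 -0.32 -0.67] w 0.008
tool shift cm [0.14 0.08 3.01] turn [-0.0002  0.0007  0.0008] shift in goal frame [0.14 0.08 3.01]
```

View pics/w4.png

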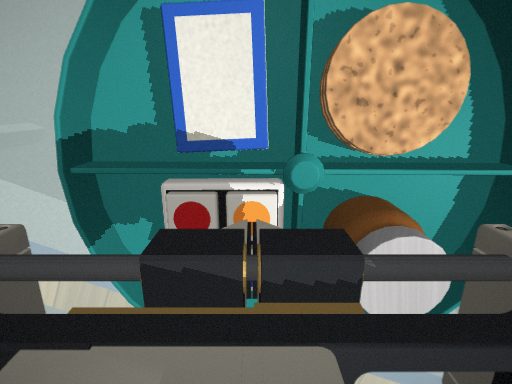

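>>> {"name": "send_rows", "arguments": {"increments": [[0,[0.2,0.07,0],[0,0,0]],[0,[0,0,0.8],[0,0,0]],[0,[0,0,0.8],[0,0,0]],[0,[0,0,0.6],[0,0,0]],[0,[0,0,0],[0,0,0]]]}}

```text
clock: 4.55
position: [0.6185, -0.0231, 0.0523]
ee_rot: [0.587, -3.084, -0.001]
force: [-1.1, 0.2, -0.1]
width: 0.009
gripper_force: 0.0
```

>>> {"name": "send_rows", "arguments": {"increments": [[0,[0,0,0],[0,0,0]],[0,[0,0,0.1],[0,0,0]],[0,[0,0,0.1],[0,0,0]],[0,[0,0,0.1],[0,0,0]],[0,[0,0,0.1],[0,0,0]]]}}

```text
clock: 5.05
position: [0.6195, -0.0231, 0.0498]
ee_rot: [-0.587, 3.086, 0.0]
force: [-0.6, 0.1, 0.5]
width: 0.004
gripper_force: 0.0
```

>>> {"name": "send_rows", "arguments": {"increments": [[0,[0,0,0],[0,0,0]],[0,[0,0,0],[0,0,0]]]}}

```text
clock: 5.25
position: [0.6194, -0.0231, 0.0497]
ee_rot: [-0.587, 3.086, 0.0]
force: [0.5, 0.4, 0.2]
width: 0.009
gripper_force: 0.0
```

```bash
python3 - <<'E'
from g import *
for _ in range(3): go(.6195,-.0232,.042,np.radians(111.5));arm.get_image("top")
E
```

```text
t 5.25 pos [ 0.6194 -0.0231  0.0497] F [0.51 0.35 0.17] w 0.009
tool shift cm [-0.01 -0.01  0.77] turn [0.     0.     0.0009] shift in goal frame [-0.01 -0.01  0.77]
t 5.3 pos [ 0.6194 -0.0232  0.0498] F [-0.14 -0.04  0.73] w 0.004
tool shift cm [-0.01 -0.01  0.78] turn [-0.      0.0001  0.0009] shift in goal frame [-0.01 -0.01  0.78]
t 5.35 pos [ 0.6194 -0.0231  0.0498] F [-0.16  0.06 -0.51] w 0.004
tool shift cm [-0.   -0.01  0.78] turn [0.     0.0001 0.001 ] shift in goal frame [-0.   -0.01  0.78]
```

Position is spot on at (0.6194, -0.0231), 4 mm above the key. Now pressing slowly.

>>> {"name": "send_rows", "arguments": {"increments": [[0,[0,0,0.1],[0,0,0]],[0,[0,0,0.1],[0,0,0]],[0,[0,0,0.1],[0,0,0]],[0,[0,0,0.1],[0,0,0]],[0,[0,0,0.1],[0,0,0]]]}}

```text
clock: 5.9
position: [0.6194, -0.0231, 0.0447]
ee_rot: [0.587, -3.086, -0.0]
force: [-0.7, 0.3, 3.6]
width: 0.001
gripper_force: 1.3
```

>>> {"name": "send_rows", "arguments": {"increments": [[0,[0,0,0.1],[0,0,0]],[0,[0,0,0],[0,0,0]],[0,[0,0,0],[0,0,0]]]}}

```text
clock: 6.2
position: [0.6194, -0.0231, 0.0438]
ee_rot: [-0.587, 3.086, 0.0]
force: [-1.6, -0.0, 3.7]
width: 0.007
gripper_force: 1.7
```

>>> {"name": "send_rows", "arguments": {"increments": [[0,[0,0,0.1],[0,0,0]],[0,[0,0,0],[0,0,0]],[0,[0,0,0],[0,0,0]]]}}

```text
clock: 6.5
position: [0.6194, -0.0231, 0.0428]
ee_rot: [-0.587, 3.086, 0.0]
force: [-1.8, 0.7, 4.7]
width: 0.004
gripper_force: 2.2
```

>>> {"name": "send_rows", "arguments": {"increments": [[0,[0,0,0.07],[0,0,0]],[0,[0,0,0],[0,0,0]],[0,[0,0,0],[0,0,0]]]}}

```text
clock: 6.8
position: [0.6195, -0.023, 0.0423]
ee_rot: [-0.587, 3.086, 0.0]
force: [-2.3, 0.8, 8.5]
width: -0.002
gripper_force: 3.7
```

>>> {"name": "send_rows", "arguments": {"increments": [[0,[0,0,0.03],[0,0,0]],[0,[0,0,0],[0,0,0]],[0,[0,0,0],[0,0,0]]]}}

```text
clock: 7.1
position: [0.6195, -0.023, 0.0422]
ee_rot: [-0.587, 3.086, 0.0]
force: [-3.2, 0.4, 9.3]
width: 0.01
gripper_force: 4.8
```

The stop is reached: force rises while the travel stalls. Lifting off straight up.

>>> {"name": "send_rows", "arguments": {"increments": [[0,[0,0,-0.15],[0,0,0]],[0,[0,0,-0.15],[0,0,0]],[0,[0,0,-0.2],[0,0,0]],[0,[0,0,-0.3],[0,0,0]],[0,[0,0,-0.5],[0,0,0]]]}}

```text
clock: 7.6
position: [0.6191, -0.0233, 0.0545]
ee_rot: [0.587, -3.085, 0.0]
force: [-0.0, -0.5, 0.7]
width: 0.008
gripper_force: 0.0
```

>>> {"name": "send_rows", "arguments": {"increments": [[0,[0,0,-2],[0,0,0]],[0,[0,0,-3],[0,0,0]],[0,[0,0,-4],[0,0,0]],[0,[0,0,-4],[0,0,0]],[0,[0,0,-3],[0,0,0]]]}}

```text
clock: 8.1
position: [0.6199, -0.0234, 0.2177]
ee_rot: [-0.586, 3.084, -0.001]
force: [1.1, -0.5, -0.5]
width: 0.006
gripper_force: 0.0
```

>>> {"name": "send_rows", "arguments": {"increments": [[0,[1,4,0],[0,0,0]],[0,[1,4,0],[0,0,0]],[0,[1,4,0],[0,0,0]],[0,[1,4,0],[0,0,0]],[0,[0,0,0],[0,0,0]]]}}

```text
clock: 8.6
position: [0.5202, 0.1166, 0.2149]
ee_rot: [0.599, -3.083, -0.005]
force: [-0.3, -0.5, 0.2]
width: -0.001
gripper_force: 0.0
```

>>> {"name": "send_rows", "arguments": {"increments": [[0,[0,0,0],[0,0,0]],[0,[0,0,0],[0,0,0]],[0,[0,0,0],[0,0,0]]]}}

```text
clock: 8.9
position: [0.5241, 0.1096, 0.2148]
ee_rot: [-0.584, 3.087, -0.001]
force: [0.0, -0.4, -0.6]
width: 0.009
gripper_force: 0.0
```

```bash
python3 - <<'E'
from m import *
p,o=discs("wrist","pics/w5.png",(20,170,160,260));s=arm.observe();print(s["position"],s["force"])
grab("top","pics/t3.png")
E
```

```text
wrist red 332 [ 86.1 208. ] [ 0.6357 -0.0618  0.046 ]
wrist amber 350 [120.5 207.6] [ 0.6199 -0.0229  0.046 ]
wrist green 290 [ 91.7 239.5] [ 0.6746 -0.0462  0.046 ]
wrist blue 348 [100.4 165. ] [ 0.5771 -0.0578  0.046 ]
[0.52401621 0.10976577 0.21469154] [ 0.7844847  -0.09421666  0.63237424]
```

View pics/w5.png

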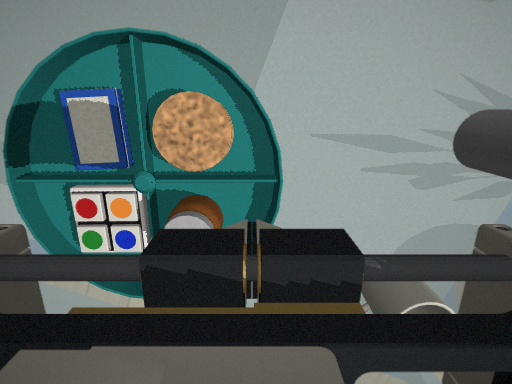

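The wrist view shows the switch where it was: red (86,208), amber (120,208) and green (92,240) are each within 0.3 mm of the earlier reading. The caddy has not turned and the hand is clear, so I'm handing in.

```bash
python3 -c "
from cell import arm
print(arm.sign_off())"
```

```text
the job is handed in; nothing more can be done
None
```

I pressed the amber key down to its stop (about 9 N) and released it; the switch and caddy had not shifted (within 0.3 mm), the hand is clear, and the job was handed in at about 9 s.

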